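Unlatch the dosing unit and draw its piston rod half out

TASK

Unlock the dosing unit by turning its crank wheel one full turn counter-clockwise (seen from above) up to its stop, which draws the latch bar off the piston rod's collar. Then take the rod by its black grip and draw it about 40 mm straight up out of its snug bore, without forcing or wedging it, and finish holding it still there in the gripper, half out, so that the piston can be inspected. Leave the other things on the bench where they stand.

Things in the scene. Friction and masses are not known exactly. Their poses are not given: they have to be found in the camera images.
- unit: the fixed dosing unit, upright: a grey base slab 150 (x) by 340 (y) by 15 mm high; on it, at local y = +90, a bare aluminium cylinder block 70 by 70 mm whose top is 100 mm above the bench, with the vertical bore; at local y = -90 a white drive box 110 (x) by 130 (y) mm, top at 95 mm, with the crank wheel on it. Origin: centre of the underside, on the bench; z up, y from wheel to rod. It stands anywhere on the bench, turned up to 0.35 rad.
- crank_axis (a point): point on the vertical axis of the crank wheel (local x 0, y -90 mm), at the mid-height of its handle sleeve, 152 mm above the bench. The wheel is an aluminium disc 112 mm in diameter, top at 127 mm.
- crank_grip (a point): centre of the crank's handle: an upright black sleeve 18 mm in diameter and 42 mm tall (131 to 173 mm above the bench), 44 mm from the wheel's axis, which spins freely on its pin, so that fingers that hold it need not turn with the wheel. About 1.5 N at the handle turns the wheel, which stays where it is left.
- crank (a joint): angle of the crank wheel, rad, growing counter-clockwise seen from above. It starts between 0 and 0.3; the handle lies towards the unit's -y at 0; hard stop at 6.65. From about 6.2 on the latch counts as fully open.
- latch_tip (a point): end of the steel latch bar (26 mm wide, 6 mm thick, underside 108.5 mm above the bench), which lies over the rod's collar by about 12 mm at the start and holds it down. The wheel moves it, 2.4 mm per rad, towards the wheel: clear of the collar by 3 mm after a full turn, 4 mm at the stop.
- bore (a point): centre of the bore's mouth, in the top of the aluminium block, 100 mm above the bench. The bore is vertical, 17.5 mm wide and 85 mm deep.
- rod: the loose steel piston rod, upright in the bore, 0.25 kg (may vary by a third): origin at the underside of its collar, on its axis; z up along it. It has a 16 mm shank reaching 75 mm down into the bore, a collar 38 mm in diameter and 6 mm thick that rests on the block, a 10 mm neck 22 mm long, and the grip on top. Let go, it drops back. It has under 1 mm of play in the bore, so a grip that closes several mm off its axis presses it against the bore.
- rod_collar (a point): centre of the underside of the rod's collar; 100 mm above the bench when fully home, about 140 mm when drawn 40 mm out.
- rod_grip (a point): centre of the rod's black grip, an upright cylinder 24 mm in diameter and 50 mm tall (128 to 178 mm above the bench when home), 53 mm above the underside of the collar.
- amber_bottle: bystander: amber bottle with red cap, 60 mm wide, 115 mm tall; origin under its centre
- white_jar: bystander: white plastic jar, 70 mm wide, 90 mm tall; origin under its centre
- beaker: bystander: glass beaker, 70 mm wide, 85 mm tall, behind the dosing unit; origin under its centre
- stopper: bystander: rubber stopper, 36 mm wide, 30 mm tall, in front of the dosing unit; origin under its centre
- cork_ring: bystander: cork flask ring, 100 mm wide, 28 mm tall; origin under its centre
- small_vial: bystander: glass vial with white cap, 28 mm wide, 60 mm tall, behind the dosing unit; origin under its centre
- spatula: bystander: steel spatula 170 mm long lying flat; origin under its middle

How it is judged:
By the outcome, as a careful person would: the job done as asked, in the order asked, and still so for the second after the job is handed in, while the arm keeps its last pose, push and grip.
It also fails if it takes over 61 s, if anything falls off the work surface, if the arm or the gripper's body presses on something with over 40 N, if the wrist force passes 120 N, or if a joint passes its speed limit or range.

ROBOT

A 7-joint arm with a two-finger parallel gripper is mounted at the origin on the work surface. World frame = base frame: x ahead of the robot, y to its left, z up, the work surface at z = 0. Lengths are in m, angles in rad, forces in N, time in s.
With the tool pointing down it reaches from about 0.4 to 0.75 m from the base axis. Payload 19.5 kg.
Tool frame: the origin (TCP) lies between the finger pads; the fingertips stand bot.tips_ahead ahead of it and the grasp point (between the pads) lies 3 mm ahead of it (bot.tips_ahead is the distance from the TCP to the fingertips, in m); z points along the fingers, y is the direction in which the jaws open and shut (so a half turn about z gives the same grasp; the last joint's range is limited). The gripper opens to 85 mm and grips with 20 to 120 N. Pads are 22 mm wide; open, the fingers measure 114 mm over their backs; the gripper's body (76 mm by 85 mm) begins 54 mm behind the grasp point. The pads swing forward as they close: fully open they stand 13 mm farther back than shut.
Start: joints at [-1.368, 0.707, -0.028, 1.485, 0.022, 0.951, -0.075], TCP at [0.139, 0.558, 0.253] pointing down, gripper open.
Joint ranges: [-2.71, 2.71], [-0.32, 2.16], [-1.57, 1.52], [0, 2.45], [-1.46, 4.6], [0, 2.02], [-2.83, 2.83]. Speed limits (rad/s): [1.89, 1.89, 2.57, 2.57, 3.01, 3.01, 3.01].

INTERFACE

Orientations are given as a 3x3 rotation matrix whose columns are the frame's x, y, z axes.
In Python, from workcell import bot gives the robot as it stands. Calls block until the motion is done:
- bot.reach(position, orientation): joint-space move of the TCP to a pose.
- bot.movel(position, orientation=None, vel=0.15): straight line of the TCP; orientation=None keeps the orientation; vel is the mean speed in m/s.
- bot.movej(angles): joint-space move.
- bot.gripper_open() and bot.gripper_close(): open the fingers fully, or close them until they stop; the grip force is fixed at half the most.
- bot.hold(seconds).
- bot.solve_ik(position, orientation): joint angles nearest the present ones, or None.
- bot.get_state(): the state.
- bot.get_image(name): name is "scene" or "top" or "wrist"; returns the picture (400x640x3 uint8, red, green, blue); there is no depth.
- bot.get_calibration(name): a dict with "fx", "fy", "cx", "cy" (pixels), "k1" (the pictures are not rectified: a ray, as slopes to the right and down, at radius r is drawn at 1 + k1 r^2 times it, then the intrinsics apply), "eye" and "attitude" of the camera in the world. Camera axes: x right, y down, z forward; pixel columns grow to the right and rows downward; lengths in m; the calibration is good to about 2 mm. A picture is of the moment at which its call begins: read the wrist's pose just before it. get_calibration takes no time and is no camera call; for the wrist camera it gives the pose at the moment of the call.
A pose or a line that the arm cannot do raises bot.Unreachable and nothing moves.
- bot.close_job(): hands the job in, once; it reports no verdict.
Trained networks look in the newest picture that a camera, given by its name, has taken for a name from the list of things; names that differ only in an ending like _2 or _b are one class to them, and where a whole thing is asked for, a point or a joint stands for the part that bears it (a point fixed in the world has none). Each returns a list of dicts, best first, with "confidence" (0 to 1); they miss things now and then, are a little off and sometimes report something else, mostly with a low value. They report only what shows in the picture. A call takes as long as a camera call.
- bot.look_for(target, camera): "position" ([column, row] in pixels, amid what is visible of it).
- bot.regions_of(target, camera): "mask" (400x640 bool, what is visible of it) and "position" ([column, row] in pixels, amid what is visible of it).
The state is a dict: "time_s": time; "q": joint angles; "joint_vel": joint speeds; "joint_torque": joint torques, N m; "position": TCP position; "tool_rot": TCP orientation; "contact_force": force on the tool from outside, world axes, zero at the start; "ft_torque": the same for the moment, N m; "opening": finger opening in m.
Only numpy, scipy, OpenCV 4.12 (cv2) and the standard library are available. Lean on these libraries where they do the work, as an engineer would, in place of code of your own. Each camera call takes 0.05 s, during which the arm holds its last target. There are 200 camera calls.

## Working session

There is one attempt and no reset: what is moved stays moved. The work goes in short steps, each a Python script; the robot and the scene stay as the last script left them, time stands still between calls to the robot, and variables do not carry over. Pictures are saved under pics/ and viewed, about 8 in all and at most 12, crops included, and the job is handed in when it is done.

```bash
mkdir -p pics; ls; cat > h.py <<'E'
import numpy as np, cv2
from workcell import bot
def ray(c,px):
    K=np.array([[c['fx'],0,c['cx']],[0,c['fy'],c['cy']],[0,0,1]],float)
    s=np.array([(px[0]-c['cx'])/c['fx'],(px[1]-c['cy'])/c['fy']]);u=s.copy()
    for _ in range(20): u=s/(1+c['k1']*(u@u))
    return np.array(c['eye'],float),np.array(c['attitude'])@np.array([u[0],u[1],1])
def at_z(c,px,z):
    e,d=ray(c,px); return e+d*(z-e[2])/d[2]
def proj(c,p):
    v=np.array(c['attitude']).T@(np.array(p)-np.array(c['eye'])); u=v[:2]/v[2]; u=u*(1+c['k1']*(u@u))
    return np.array([c['fx']*u[0]+c['cx'],c['fy']*u[1]+c['cy']])
def tri(obs):
    A=np.zeros((3,3));b=np.zeros(3)
    for c,px in obs:
        e,d=ray(c,px);d=d/np.linalg.norm(d);P=np.eye(3)-np.outer(d,d);A+=P;b+=P@e
    return np.linalg.solve(A,b)
def down(a): # jaw (tool y) axis at angle a in world xy, z down
    y=np.array([np.cos(a),np.sin(a),0]);z=np.array([0,0,-1.]);return np.column_stack([np.cross(y,z),y,z])
def save(n,im): cv2.imwrite('pics/'+n+'.png',im[:,:,::-1])
E
python3 - <<'E'
from h import *
np.set_printoptions(precision=4,suppress=True)
print(bot.tips_ahead,bot.get_state())
for n in('scene','top'):
    save(n+'0',bot.get_image(n)); c=bot.get_calibration(n); print(n,c)
    for t,z in(('crank_grip',.152),('rod_grip',.153),('latch_tip',.112),('crank',.127),('amber_bottle',0.06),('white_jar',.05),('beaker',.04),('stopper',.015),('cork_ring',.014),('small_vial',.03),('spatula',0.003)):
        r=bot.look_for(t,n)[:2]
        print(t,[(np.round(x['position'],1),round(x['confidence'],2),at_z(c,x['position'],z)) for x in r])
E
```

```text
pics
0.022 {'time_s': 0.0, 'q': array([-1.3677,  0.7071, -0.0276,  1.485 ,  0.022 ,  0.9509, -0.0755]), 'joint_vel': array([-0.001 ,  0.0003, -0.0013, -0.0021, -0.0007,  0.0003, -0.0004]), 'joint_torque': array([ -0.0006, -88.3229,   1.2344, -23.6176,   0.0168,   0.0063,
        -0.0001]), 'position': array([0.1393, 0.5576, 0.2528]), 'tool_rot': array([[-0.9702,  0.2424, -0.0003],
       [ 0.2424,  0.9702, -0.0011],
       [ 0.    , -0.0011, -1.    ]]), 'contact_force': array([-0.005 , -0.0491, -0.0463]), 'ft_torque': array([-0.0064, -0.0039,  0.0076]), 'opening': 0.08527177537893853}
scene {'fx': 413.99301630042225, 'fy': 413.99301630042225, 'cx': 309.42954434345586, 'cy': 200.74845452636538, 'k1': -0.02151433499530311, 'eye': array([1.4051, 0.2063, 0.832 ]), 'attitude': array([[-0.2004,  0.6118, -0.7652],
       [ 0.9794,  0.1058, -0.1719],
       [-0.0242, -0.7839, -0.6204]])}
crank_grip [(array([460.2, 239.2]), 0.18, array([0.6484, 0.3959, 0.152 ]))]
rod_grip [(array([346.8, 213.1]), 0.55, array([0.6009, 0.122 , 0.153 ]))]
latch_tip [(array([326.5, 214.1]), 0.6, array([0.5658, 0.
[... 1117 characters left out ...]
 array([ 0.5369, -0.0454,  0.127 ]))]
amber_bottle [(array([271. , 174.5]), 0.72, array([0.5957, 0.142 , 0.06  ])), (array([182.5, 194.9]), 0.61, array([0.528, 0.418, 0.06 ]))]
white_jar [(array([457.9, 198.8]), 0.66, array([ 0.5309, -0.4436,  0.05  ])), (array([340.9, 147.4]), 0.62, array([ 0.6851, -0.0734,  0.05  ]))]
beaker [(array([340. , 146.1]), 0.91, array([ 0.6907, -0.071 ,  0.04  ]))]
stopper [(array([305.1, 189.3]), 0.7, array([0.5545, 0.0366, 0.015 ])), (array([316.9, 230. ]), 0.41, array([ 0.4262, -0.003 ,  0.015 ]))]
cork_ring [(array([460. , 264.8]), 0.86, array([ 0.3212, -0.4633,  0.014 ]))]
small_vial []
spatula [(array([175.7, 242.5]), 0.67, array([0.3763, 0.4523, 0.003 ]))]
```

View pics/top0.png

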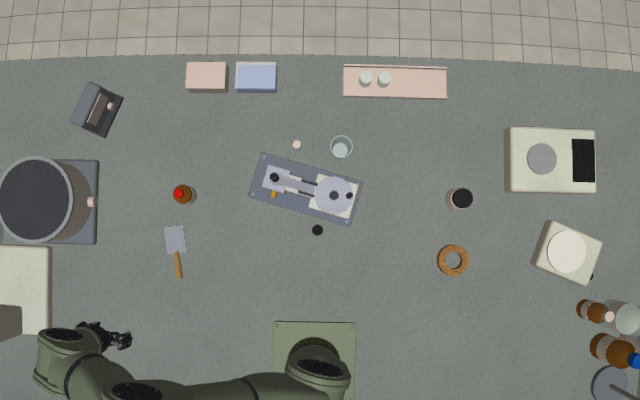

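View pics/scene0.png

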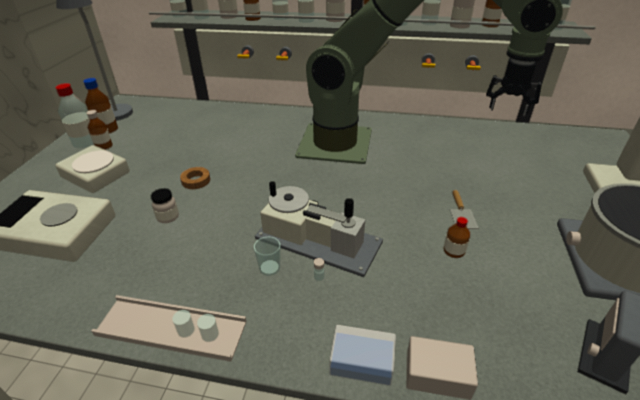

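Top view: rod grip at (274,177), hub (334,195), crank handle (349,196). Scene view: rod grip (348,208), crank handle (272,188), wheel centre (289,198). I'll triangulate these, then look with the wrist camera from above.

```bash
python3 - <<'E'
from h import *
np.set_printoptions(precision=4,suppress=True)
T=bot.get_calibration('top');S=bot.get_calibration('scene')
rod=tri([(T,(274.5,177.3)),(S,(348,209))]);hd=tri([(T,(349,196)),(S,(272.5,188))])
print(rod,hd, at_z(T,(334,195),.13),at_z(S,(289,197),.127))
w=at_z(T,(334,195),.13); d=(rod-w)[:2]; print(np.linalg.norm(d), np.arctan2(d[1],d[0])-np.pi/2)
yaw=np.arctan2(d[1],d[0])-np.pi/2
p=(rod+w)/2; 
print(bot.get_calibration('wrist')['attitude'],np.array(bot.get_calibration('wrist')['eye'])-bot.get_state()['position'])
R=None
for a in (yaw,yaw+np.pi):
    q=bot.solve_ik([p[0],p[1],.36],down(a)); print(a,q)
    if q is not None and (R is None): R=down(a)
bot.reach([p[0]-0.02,p[1],.38],R)
c=bot.get_calibration('wrist');im=bot.get_image('wrist');save('w1',im)
print(c)
for t,z in(('crank_grip',.152),('rod_grip',.153),('latch_tip',.112),('crank',.127),('rod_collar',.106)):
    print(t,[(np.round(x['position'],1),round(x['confidence'],2),at_z(c,x['position'],z)) for x in bot.look_for(t,'wrist')[:2]])
print(bot.get_state()['time_s'],bot.get_state()['q'])
E
```

```text
[0.5794 0.1229 0.1492] [ 0.5285 -0.0937  0.1524] [ 0.5318 -0.0509  0.13  ] [ 0.5287 -0.0484  0.127 ]
0.18017723612705483 -0.2674696553081848
[[ 0.2423  0.9262  0.2889]
 [ 0.9702 -0.2315 -0.0718]
 [ 0.0004  0.2977 -0.9547]] [-0.0733  0.0181  0.12  ]
-0.2674696553081848 [-0.3216  0.6061  0.4033  1.3606 -0.2401  1.2229 -0.1685]
2.8741229982816083 [ 0.1275  0.6068 -0.5004  1.3444  0.2912  1.2628  2.4888]
{'fx': 335.13383299406667, 'fy': 335.13383299406667, 'cx': 321.38683156605646, 'cy': 205.19151642196587, 'k1': -0.03644134763895867, 'eye': array([0.556 , 0.1098, 0.4998]), 'attitude': array([[ 0.9649, -0.2508, -0.078 ],
       [-0.2627, -0.9214, -0.2863],
       [-0.0001,  0.2968, -0.9549]])}
crank_grip [(array([348.6, 286.6]), 0.93, array([ 0.5321, -0.0999,  0.152 ]))]
rod_grip [(array([339.2,  82.1]), 0.7, array([0.5775, 0.1228, 0.153 ]))]
latch_tip [(array([338.3, 136.5]), 0.59, array([0.5644, 0.0677, 0.112 ]))]
crank [(array([337.1, 240.7]), 0.88, array([ 0.532 , -0.0502,  0.127 ]))]
rod_collar [(array([337.4,  78.9]), 0.86, array([0.5793, 0.1283, 0.106 ]))]
3.875 [-0.3443  0.557   0.4219  1.3881 -0.2305  1.2451 -0.1724]
```

View pics/w1.png

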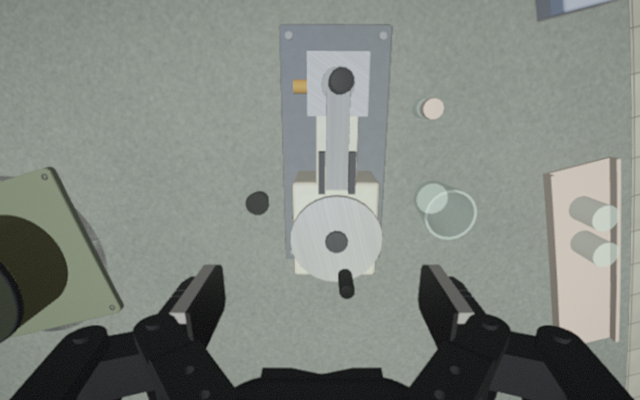

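The wrist view agrees: handle around (346,284) leaning away, hub (337,241), rod grip (341,80), with the unit turned about -0.265 rad and the crank at about 0.25 rad. Next I'll go down over the handle and grip it.

```bash
python3 - <<'E'
from h import *
np.set_printoptions(precision=4,suppress=True)
R=down(-0.265);h=np.array([.531,-.0960])
bot.reach([*h,.23],R)
c=bot.get_calibration('wrist');im=bot.get_image('wrist');save('w2',im)
for t,z in(('crank_grip',.152),('crank',.127)):
    print(t,[(np.round(x['position'],1),round(x['confidence'],2),at_z(c,x['position'],z)) for x in bot.look_for(t,'wrist')[:2]])
bot.movel([*h,.156],vel=.06)
print(bot.get_state()['contact_force'])
bot.gripper_close()
s=bot.get_state();print(s['time_s'],s['opening'],s['position'],s['contact_force'])
c=bot.get_calibration('wrist');save('w3',bot.get_image('wrist'))
im=np.hstack([cv2.resize(cv2.imread(f'pics/{n}.png'),(400,250)) for n in('w2','w3')]);cv2.imwrite('pics/w23.png',im)
E
```

```text
crank_grip [(array([316.7, 231.2]), 0.94, array([ 0.5285, -0.0976,  0.152 ]))]
crank [(array([303.4, 148.7]), 0.58, array([ 0.5326, -0.048 ,  0.127 ]))]
[ 0.16   -0.89    0.4112]
6.8583 0.01655101638812567 [ 0.531  -0.0959  0.1561] [-0.8732  0.3006  4.7372]
```

View pics/w23.png

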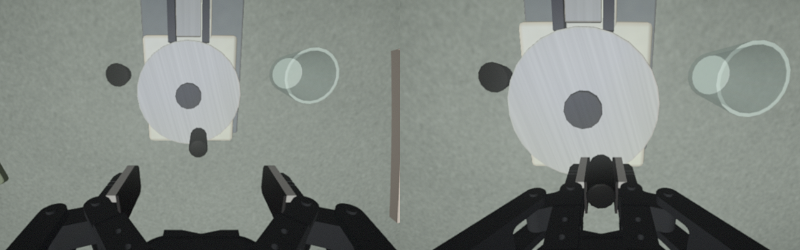

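Both fingers hold the sleeve (opening 17 mm; sleeve at about (600,180) in the right half of the picture). I'll turn it in short steps, correcting the circle's centre from the force.

```bash
cat > turn.py <<'E'
from h import *
np.set_printoptions(precision=4,suppress=True)
def turn(C,r,a,a_end,step,vel,z=.156,k=2e-4):
    """a = world angle of the handle direction from C; stop on tangential force."""
    b=bot.get_state()['contact_force']; C=np.array(C)
    while a<a_end-1e-6:
        a=min(a+step,a_end); n=np.array([np.cos(a),np.sin(a)]);t=np.array([-n[1],n[0]])
        bot.movel([*(C+r*n),z],vel=vel)
        s=bot.get_state();F=s['contact_force'];fr,ft=F[:2]@n,F[:2]@t
        C=C+np.clip(k*fr,-.0008,.0008)*n   # give way to radial force
        e=(s['position'][:2]-C)
        print(round(a,2),'fr %.1f ft %.1f fz %.1f'%(fr,ft,F[2]),'t %.2f'%s['time_s'],C,'op %.4f'%s['opening'],'meas %.3f'%np.arctan2(e[1],e[0]))
        if abs(ft)>12 or abs(fr)>30: print('stop');break
    return C,a
E
python3 - <<'E'
from turn import *
a0=np.arctan2(-.0959+.0505,.531-.532)
print(a0,turn([.5319,-.0519],.044,a0,a0+1.2,.2,.05))
E
```

```text
-1.39 fr -3.6 ft 1.1 fz 5.5 t 7.23 [ 0.5318 -0.0512] op 0.0165 meas -1.374
-1.19 fr -2.4 ft 1.0 fz 6.0 t 7.56 [ 0.5316 -0.0507] op 0.0166 meas -1.175
-0.99 fr -2.8 ft 0.6 fz 6.1 t 7.88 [ 0.5313 -0.0503] op 0.0164 meas -0.975
-0.79 fr -3.6 ft 0.4 fz 5.9 t 8.21 [ 0.5308 -0.0498] op 0.0165 meas -0.775
-0.59 fr -2.1 ft 1.4 fz 5.8 t 8.53 [ 0.5304 -0.0495] op 0.0165 meas -0.572
-0.39 fr -3.2 ft 1.5 fz 7.2 t 8.86 [ 0.5298 -0.0493] op 0.0165 meas -0.368
-1.5928191974078711 (array([ 0.5298, -0.0493]), np.float64(-0.39281919740787136))
```

```bash
python3 - <<'E'
from turn import *
C,a=turn([.5298,-.0493],.044,-.3928,4.4,.25,.06,k=1e-4)
print('slow');print(turn(C,.044,a,5.2,.06,.03,k=1e-4))
s=bot.get_state();print(s['position'],s['contact_force'],s['time_s'])
E
```

```text
-0.14 fr -3.7 ft 1.1 fz 8.1 t 9.19 [ 0.5294 -0.0492] op 0.0166 meas -0.110
0.11 fr -6.8 ft 1.4 fz 9.6 t 9.53 [ 0.5288 -0.0493] op 0.0166 meas 0.137
0.36 fr -8.1 ft 0.3 fz 10.2 t 9.86 [ 0.528  -0.0496] op 0.0165 meas 0.380
0.61 fr -7.7 ft 0.2 fz 9.4 t 10.19 [ 0.5274 -0.05  ] op 0.0167 meas 0.624
0.86 fr -7.4 ft 0.5 fz 8.6 t 10.53 [ 0.5269 -0.0506] op 0.0164 meas 0.867
1.11 fr -7.9 ft 0.3 fz 8.5 t 10.86 [ 0.5265 -0.0513] op 0.0168 meas 1.110
1.36 fr -6.4 ft 1.3 fz 7.3 t 11.19 [ 0.5264 -0.0519] op 0.0166 meas 1.355
1.61 fr -6.9 ft 0.5 fz 5.2 t 11.53 [ 0.5264 -0.0526] op 0.0169 meas 1.599
1.86 fr -7.0 ft 0.6 fz 4.6 t 11.86 [ 0.5266 -0.0533] op 0.0171 meas 1.844
2.11 fr -5.5 ft 0.5 fz 3.5 t 12.19 [ 0.5269 -0.0538] op 0.0164 meas 2.091
2.36 fr -4.9 ft 0.9 fz 3.7 t 12.53 [ 0.5273 -0.0541] op 0.0168 meas 2.339
2.61 fr -4.9 ft 1.6 fz 2.9 t 12.86 [ 0.5277 -0.0544] op 0.0168 meas 2.589
2.86 fr -4.1 ft 0.6 fz 2.2 t 13.19 [ 0.5281 -0.0545] op 0.0166 meas 2.842
3.11 fr -6.7 ft 0.6 fz 3.0 t 13.53 [ 0.5287 -0.0545] op 0.0166 meas 3.102
3.36 fr -4.6 ft 1.2 fz 4.1 t 13.86 [ 0.5292 -0.0544] op 0.0167 m
[... 410 characters left out ...]
 fz 7.1 t 15.69 [ 0.5306 -0.0529] op 0.0169 meas -1.812
4.52 fr -1.5 ft 1.2 fz 7.0 t 15.94 [ 0.5306 -0.0527] op 0.0169 meas -1.752
4.58 fr -0.5 ft 1.2 fz 6.3 t 16.19 [ 0.5306 -0.0527] op 0.0166 meas -1.691
4.64 fr -1.7 ft 1.0 fz 6.6 t 16.44 [ 0.5306 -0.0525] op 0.0165 meas -1.630
4.7 fr -1.0 ft 1.7 fz 7.1 t 16.69 [ 0.5306 -0.0524] op 0.0166 meas -1.570
4.76 fr -0.4 ft 1.2 fz 6.2 t 16.94 [ 0.5306 -0.0523] op 0.0167 meas -1.509
4.82 fr -1.0 ft -11.7 fz 15.5 t 17.19 [ 0.5306 -0.0522] op 0.0167 meas -1.488
4.88 fr -2.9 ft -28.5 fz 25.2 t 17.44 [ 0.5306 -0.052 ] op 0.0166 meas -1.477
stop
(array([ 0.5306, -0.052 ]), 4.879999999999997)
[ 0.5347 -0.0957  0.1559] [-28.6226  -1.8925  25.2229] 17.4417
```

It met the stop at about 4.79 (total travel 6.38, so crank ≈ 6.65). I'll relax the push, let go, and look at the rod from close by.

```bash
python3 - <<'E'
from h import *
np.set_printoptions(precision=4,suppress=True)
C=np.array([.5306,-.052]);a=4.78
bot.movel([*(C+.044*np.array([np.cos(a),np.sin(a)])),.156],vel=.03)
print(bot.get_state()['contact_force'])
bot.gripper_open()
p=bot.get_state()['position'];bot.movel([p[0],p[1],.24],vel=.12)
R=down(-.265)
bot.reach([.5725,.095,.26],R)
c=bot.get_calibration('wrist');im=bot.get_image('wrist');save('w4',im)
for t,z in(('rod_grip',.153),('latch_tip',.112),('crank_grip',.152),('rod_collar',.106),('crank',.127)):
    print(t,[(np.round(x['position'],1),round(x['confidence'],2),at_z(c,x['position'],z)) for x in bot.look_for(t,'wrist')[:2]])
print('pred',proj(c,[.5785,.1228,.128]),proj(c,[.5785,.1228,.178]))
print(bot.get_state()['time_s'])
m=bot.regions_of('rod_grip','wrist')
if m:
    im=im.copy();cs,_=cv2.findContours(m[0]['mask'].astype(np.uint8),0,2);im=cv2.drawContours(im,cs,-1,(255,0,0),1);save('w4m',im);print(m[0]['position'],m[0]['confidence'])
E
```

```text
[-1.8987 -1.7469  7.0378]
rod_grip [(array([323.6, 166.5]), 0.56, array([0.5829, 0.1259, 0.153 ]))]
latch_tip [(array([319.7, 241.9]), 0.87, array([0.5607, 0.0555, 0.112 ]))]
crank_grip []
rod_collar [(array([317.9, 161.8]), 0.75, array([0.5774, 0.1222, 0.106 ]))]
crank [(array([318.2, 339.2]), 0.88, array([ 0.5359, -0.0305,  0.127 ]))]
pred [318.847 165.734] [318.2481 180.7567]
20.3667
[319.3, 163.5] 0.7
```

View pics/w4.png

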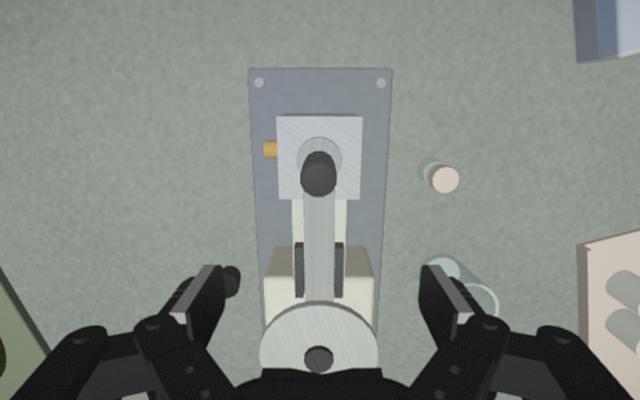

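The rod's grip top shows at about (318.5,179); the prediction is (318.2,181), so the rod is at ≈(0.5785,0.1235). The handle isn't in view but the stop was met. I'll grip it and null the side force before lifting.

```bash
python3 - <<'E'
from h import *
np.set_printoptions(precision=4,suppress=True)
R=down(-.265);x=np.array([.5785,.1235])
bot.movel([*x,.26],R,vel=.12)
b=bot.get_state()['contact_force'];print('base',b)
bot.movel([*x,.158],vel=.08);print(bot.get_state()['contact_force'])
bot.gripper_close()
for i in range(4):
    bot.hold(.2);s=bot.get_state();F=s['contact_force']-b
    print(F,s['ft_torque'],s['opening'],s['position'],s['time_s'])
    if np.linalg.norm(F[:2])<2: break
    x=x+np.clip(1.5e-4*F[:2],-.001,.001); bot.movel([*x,.158],vel=.02)
save('s5',bot.get_image('scene')[150:270,220:420].repeat(4,0).repeat(4,1))
E
```

```text
base [ 0.0692 -0.4773  0.2959]
[-0.9945 -0.7755 -0.333 ]
[-2.8031  0.4217  5.6051] [ 0.0738  0.6216 -0.0392] 0.022800590621762425 [0.5784 0.1236 0.1582] 23.025
[0.9039 0.4513 5.6664] [ 0.0226 -0.2242  0.0238] 0.023202642925640855 [0.5783 0.1236 0.1582] 23.475
```

View pics/s5.png

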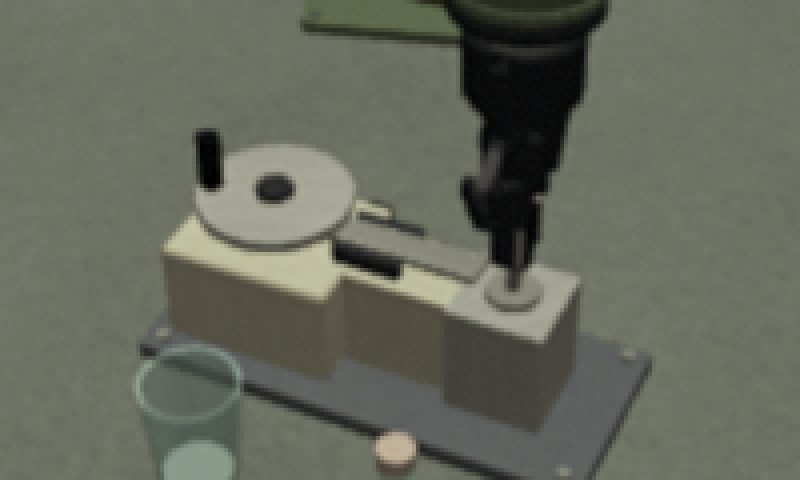

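The latch bar's end (≈(480,265) in the crop) is visibly short of the collar (513,292), and side force is under 1 N. I'll lift in small steps, watching the forces.

```bash
python3 - <<'E'
from h import *
np.set_printoptions(precision=4,suppress=True)
b=np.array([.07,-.48,.3]);x=np.array([.5783,.1236])
z=.158;z0=z
while z<z0+.0405:
    z+=.004 if z<z0+.036 else .005
    bot.movel([*x,z],vel=.025)
    s=bot.get_state();F=s['contact_force']-b
    print('%.3f'%z,F,s['ft_torque'],'%.4f'%s['opening'],s['position'][2],s['time_s'])
    if F[2]<-15 or np.linalg.norm(F[:2])>10: print('stop');break
    if np.linalg.norm(F[:2])>1: x=x+np.clip(1e-4*F[:2],-.0004,.0004)
bot.hold(.5);s=bot.get_state();print(s['position'],s['contact_force']-b,s['joint_vel'].max())
save('s6',bot.get_image('scene')[150:270,220:420].repeat(4,0).repeat(4,1))
S=bot.get_calibration('scene');print([(proj(S,[.5783,.1236,h])-[220,150])*4 for h in(.103,.143)])
E
```

```text
0.162 [-0.0026  1.5842 -2.4877] [-0.0242 -0.0067 -0.0055] 0.0227 0.16195466309837572 23.8333
0.166 [-0.928   0.9889 -2.0312] [-0.006  -0.0099 -0.0375] 0.0229 0.1661057137694134 24.1417
0.170 [ 0.2839  0.7132 -2.7214] [-0.0461  0.018   0.0164] 0.0229 0.17016221441139004 24.45
0.174 [-0.576   0.6308 -2.48  ] [-0.0002 -0.08   -0.0123] 0.0228 0.17416776416182111 24.7583
0.178 [-0.5624 -0.1635 -2.9199] [0.0472 0.0556 0.0151] 0.0229 0.17815108480843045 25.0667
0.182 [ 0.3254  0.4406 -2.1957] [-0.0011 -0.0018  0.0378] 0.0226 0.18215927705685395 25.375
0.186 [ 0.0128  0.2312 -1.9415] [ 0.0448 -0.0051 -0.0472] 0.0224 0.1861647989056866 25.6833
0.190 [ 0.0534  0.4792 -2.3805] [ 0.0036 -0.0239  0.0162] 0.0228 0.19016525501554765 25.9917
0.194 [-0.6569  0.8818 -2.4287] [-0.0435  0.0311 -0.    ] 0.0230 0.1941483692265665 26.3
0.199 [-0.0066  1.3898 -2.4134] [-0.024   0.0013  0.0252] 0.0225 0.1991650296763182 26.65
[0.5781 0.1239 0.199 ] [ 0.0642  0.0174 -2.2517] 0.002025793231427279
[array([511.7246, 288.7168]), array([513.797 , 242.3778])]
```

View pics/s6.png

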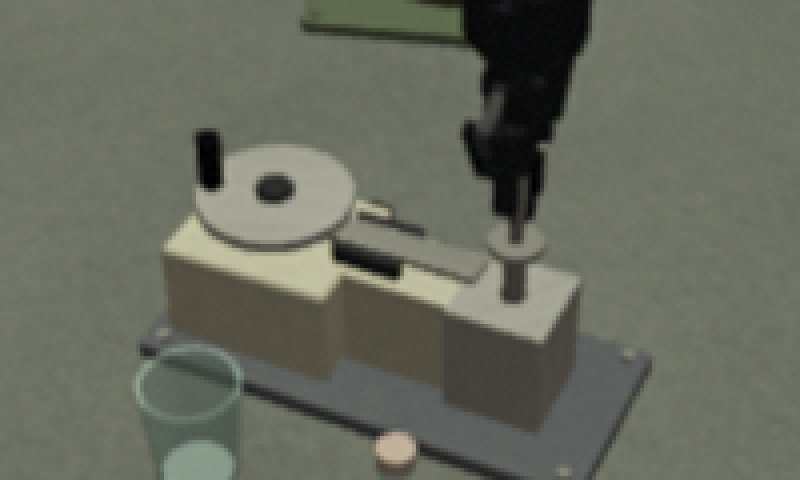

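The collar is now at (516,243), against a prediction of (514,242) for 40 mm. The shank shows below it, and the force is just the rod's weight. I'm handing in.

```bash
python3 -c "
from workcell import bot
bot.close_job();print(bot.get_state()['time_s'])"
```

```text
the job is handed in; nothing more can be done
the job is handed in; nothing more can be done
```

The dosing unit is unlocked, and the rod is held still in the gripper, drawn about 41 mm out of its bore. I handed the job in at about 27 s, against the 61 s limit.

- **Crank:** I turned it about 6.4 rad counter-clockwise until it met its stop. The side push there peaked at about 29 N before I relaxed it. The scene camera then showed the latch bar's end clear of the collar.
- **Rod:** I took it by the black grip and brought the side force to about 1 N before lifting. It stayed under 2 N all the way up. The vertical force was about 2.4 N, which is the rod's weight, so there was no sign of wedging.
- **Last checks:** the grip was steady at 22.5–23 mm opening. The collar appeared within about 1 pixel of where it should be for a 40 mm draw, with the shank visible below it.
- **Not confirmed:** I read the crank angle from the arm's travel and the contact with the stop, because nothing measures it directly. I did not check the other things on the bench one by one. The beaker and vial looked unmoved in the last pictures, and there were no unexpected contacts.

No check failed or disagreed.

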